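Settle a flywheel on balancing rollers and add the trial weight

ROBOT

A 6-joint arm with a two-finger parallel gripper is mounted at the origin on the work surface. World frame = base frame: x ahead of the robot, y to its left, z up, the work surface at z = 0. Lengths are in m, angles in rad, forces in N, time in s.
With the tool pointing down it reaches from about 0.375 to 0.975 m from the base axis. Payload 3.8 kg.
Tool frame: the origin (TCP) lies on the centre line of the jaws, within the pads' length; the fingertips stand nose_length ahead of it and the grasp point (between the pads) lies 6 mm ahead of it (nose_length is the distance from the TCP to the fingertips, in m); z points along the fingers, x is the direction in which the jaws open and shut, and the axes are right-handed (so a half turn about z gives the same grasp; the last joint's range is limited). The gripper opens to 85 mm and grips with 20 to 120 N. Pads are 22 mm wide; open, the fingers measure 114 mm over their backs; the gripper's body (76 mm by 85 mm) begins 54 mm behind the grasp point. The pads swing forward as they close: fully open they stand 13 mm farther back than shut.
Start: joints at [-1.141, 0.264, 1.604, -0, 1.274, -0.037], TCP at [0.304, -0.603, 0.256] pointing down, gripper open.
Joint ranges: [-2.63, 2.63], [-0.94, 2.18], [0.31, 2.57], [-1.31, 4.45], [0, 2.66], [-2.55, 2.55]. Speed limits (rad/s): [2.57, 2.57, 3.14, 3.14, 3.14, 3.14].

INTERFACE

Orientations are given as a unit quaternion [x, y, z, w].
In Python, from workcell import * gives the robot as it stands. The module is installed in compiled form; this text tells all that it offers.
- The arm moves only by the shell command python3 -m handwheel 'ROWS' [FORCE]. ROWS is JSON, a list that holds one entry, the list of rows, each a list of 5 numbers: the shift along the tool's x, y, z in mm, then the turn about the tool's z in rad, then the opening, from 0 (shut) to 1 (fully open). In form: [[[dx, dy, dz, turn, gripper], ...]]. A call has 1 to 5 rows; each row is the pose to reach, as a shift and turn from the pose commanded when the call began, along the tool's axes at that moment; what a row does not reach only later rows make up. A row lasts 1/10 s, in which the tool goes at most 50 mm and 8.59 degrees, less where a joint would pass 70% of its speed; a pose out of reach is approached as far as the arm can. A call with a gripper value outside its range is refused whole. The fingers move at their own pace and stop on an object; FORCE is the grip in N (left out, the last holds). Time passes only in rows, so rows that repeat a pose let the fingers close. It gives the time, the measured TCP pose, the force and the opening at its end, in the units of the state.
- read_state(): the state, without advancing time (a new reading comes with each control period).
- read_camera(name): name is "side" or "top"; returns (picture, depth): 420x560x3 uint8, red, green, blue; 420x560 float32, m along the optical axis (not along the pixel's ray), 0 where there is no reading.
- camera_params(name): a dict with "fx", "fy", "cx", "cy" (pixels), "R" (3x3) and "t" (3): a world point X has camera coordinates R X + t. Camera axes: x right, y down, z forward; pixel columns grow to the right and rows downward; lengths in m; the calibration is good to about 2 mm. A picture is of the moment at which its call begins. camera_params takes no time and is no camera call.
- finish_job(): hands the job in, once; it reports no verdict.
Trained networks look in the newest picture that a camera, given by its name, has taken for a name from the list of things; names that differ only in an ending like _2 or _b are one class to them, and where a whole thing is asked for, a point or a joint stands for the part that bears it (a point fixed in the world has none). Each returns a list of dicts, best first, with "score" (0 to 1); they miss things now and then, are a little off and sometimes report something else, mostly with a low value. They report only what shows in the picture. A call takes as long as a camera call. They do not tell look-alikes from the thing itself.
- regions_of(camera, target): "pixels" (420x560 bool, what is visible of it) and "extent" ([left, top, width, height] in pixels, round what is visible of it).
- spot_point(camera, target): "centre" ([column, row] in pixels: a listed point, or the origin of a listed thing).
The state is a dict: "t": time; "joint_positions": joint angles; "dq": joint speeds; "joint_efforts": joint torques, N m; "tcp_pos": TCP position; "tcp_rot": TCP orientation; "ft_force": force on the tool from outside, world axes, zero at the start; "torque": the same for the moment, N m; "grip_width": opening from 0.0 (shut) to 1.0 (fully open).
Only numpy, scipy, OpenCV 4.12 (cv2) and the standard library are available. Lean on these libraries where they do the work, as an engineer would, in place of code of your own. Each camera call takes 0.05 s, during which the arm holds its last target. There are 200 camera calls.

TASK

Take the flywheel out of its wooden rest and lower it gently, centred between the two ends of the balancing stand, until its shaft lies on the rollers; let go, so that it turns by itself until its heavy side hangs down and it stands still. Then slip the red U-shaped trial weight over the rim at the very top, the light side, until it sits fully down on the rim, and leave the wheel at rest on the rollers with its heavy side still down. Do not disturb the bottle, the mug or the black ring.

Things in the scene. Friction and masses are not known exactly. Their poses are not given: they have to be found in the camera images.
- wheel_hub (a point): Centre of the flywheel on its shaft axis: aluminium disc 120 mm diameter, 12 mm thick, rim edges bevelled 3 mm; dark hub 28 mm diameter, 28 mm long; steel shaft 10 mm diameter, 104 mm long, equal on both sides; about 0.5 kg. Grip it from above across its flat faces near the top of the rim. y: along the shaft. z: from the hidden heavy side to the light side, up (within 0.1 rad) once settled.
- wheel: The flywheel again, origin at the same centre, y along the shaft, with x and z fixed to what is seen: z points to the yellow mark on rim and faces (which does not show the heavy side). It starts upright in the rest, shaft level. Set free on the rollers it swings like a pendulum and stands still after 3 to 6 s.
- stand: Balancing stand, fixed: dark base plate 130 x 104 mm on feet, 20 mm high, and on each side, 40 to 46 mm out along y, a grey end frame 76 mm high and 78 mm wide. Origin on the bench under its middle; y: along the shaft. Its four steel disc rollers turn freely and reach 86 mm above the bench.
- stand_seat (a point): Where the wheel's centre lies when its shaft rests on the rollers: on the stand, 88 mm above the bench, y along the shaft. Each end has two overlapping disc rollers, 44 mm diameter, 5 mm wide, their axes 26 mm apart along x and 24 mm below this point, one 29 mm and one 36 mm out along y. The shaft drops into the notch between them and centres itself there.
- rest: Wooden rest that the wheel starts in, fixed: 120 x 64 mm, two cheeks 54 mm high and 17 mm apart, between them a cork V that carries the rim. Origin on the bench under its middle; y: along the shaft of the wheel in it. The wheel's centre is 82 mm above the bench there; it lifts straight up.
- clip_mid (a point): Centre of the red trial weight, an upside-down U standing on its legs: 26 mm long (x), 22 mm wide across the legs (y), 28 mm high, 24 g. Its slot runs along x, 16 mm wide and 18 mm deep: 2 mm play each side of the wheel. The point is 14 mm above the feet; with the weight fully down on the top of the rim it is 56 mm above the wheel's centre. Grip it from above along y.
- bottle_mid (a point): Centre of a brown glass bottle with a red cap, 60 mm diameter, 135 mm high. Leave alone.
- mug_mid (a point): Centre of a white mug, 80 mm diameter, 92 mm high. Leave alone.
- ringlight_mid (a point): Centre of a flat black ring (microscope light adapter), 72 mm diameter, 16 mm high, lying on the bench. Leave alone.
Things that resemble listed ones, but are neither listed nor needed, are in the scene too. What is shaped like the wheel but turquoise is not meant.

How it is judged:
On the way, in this order (a step that is already met when the one before it is completed fails the run):
1. the wheel lies with its shaft on the rollers, let go, and has come to rest with its heavy side down (x of wheel_hub in the frame of stand_seat between -0.005 and 0.005 m and y of wheel_hub in the frame of stand_seat between -0.012 and 0.012 m and z of wheel_hub in the frame of stand_seat between -0.004 and 0.004 m and angle between wheel_hub's own z axis and vertical below 0.2 rad and angular speed of wheel below 0.15 rad/s and contact force between wheel and the fingers below 0.1 N), for 0.5 s.
2. the trial weight sits fully down on the rim at the wheel's light side (x of clip_mid in the frame of wheel_hub between -0.015 and 0.015 m and y of clip_mid in the frame of wheel_hub between -0.005 and 0.005 m and z of clip_mid in the frame of wheel_hub between 0.05 and 0.06 m), for 0.3 s.
At the end, for the whole second after the job is handed in: Shaft on the rollers (centre within 5 mm across, 12 mm along the shaft, 4 mm in height of the seat), wheel still (under 0.2 rad/s), heavy side within 0.3 rad of straight down; the trial weight straddles the rim, fully down within about 5 mm and within 15 mm of the light point, at rest (all of step 2 and x of wheel_hub in the frame of stand_seat between -0.005 and 0.005 m and y of wheel_hub in the frame of stand_seat between -0.012 and 0.012 m and z of wheel_hub in the frame of stand_seat between -0.004 and 0.004 m and angle between wheel_hub's own z axis and vertical below 0.3 rad and angular speed of wheel below 0.2 rad/s and linear speed of clip below 0.03 m/s); the robot touches nothing.
It fails at once if the wheel is dropped instead of set down (it falls free by more than about 1 cm) (contact force between wheel and the fingers below 0.1 N and linear speed of wheel above 0.4 m/s).
It fails at once if the wheel is pressed hard onto the stand (contact force between wheel and stand above 80 N).
It fails at once if the bottle is disturbed (distance of bottle_mid from where it was at the start of the episode above 0.02 m).
It fails at once if the mug is disturbed (distance of mug_mid from where it was at the start of the episode above 0.02 m).
It fails at once if the black ring is disturbed (distance of ringlight_mid from where it was at the start of the episode above 0.02 m).
It also fails if it takes over 67 s, if anything falls off the work surface, if the arm or the gripper's body presses on something with over 40 N, if the wrist force passes 120 N, or if a joint passes its speed limit or range.

## Working session

There is one attempt and no reset: what is moved stays moved. The work goes in short steps, Python scripts to look and compute and a shell command to move; the robot and the scene stay as the last step left them, time stands still between calls to the robot, and variables do not carry over. Pictures are saved under pics/ and viewed, about 8 in all and at most 12, crops included, and the job is handed in when it is done.

```bash
mkdir -p pics; cat > h.py <<'E'
from workcell import *
import numpy as np, cv2
from scipy.spatial.transform import Rotation as Ro
def ray(cam,u,v):
    p=camera_params(cam);R=np.array(p['R']);t=np.array(p['t'])
    d=R.T@np.array([(u-p['cx'])/p['fx'],(v-p['cy'])/p['fy'],1.]);return -R.T@t,d
def atz(cam,u,v,z):
    o,d=ray(cam,u,v);return o+d*(z-o[2])/d[2]
def cloud(cam,D):
    p=camera_params(cam);R=np.array(p['R']);t=np.array(p['t'])
    v,u=np.mgrid[:D.shape[0],:D.shape[1]]
    X=np.stack([(u-p['cx'])/p['fx']*D,(v-p['cy'])/p['fy']*D,D],-1)
    return (X-t)@R
def proj(cam,P):
    p=camera_params(cam);c=np.array(p['R'])@P+np.array(p['t']);return p['fx']*c[0]/c[2]+p['cx'],p['fy']*c[1]/c[2]+p['cy']
def save(n,im,s=1):
    cv2.imwrite('pics/'+n,cv2.resize(im,None,fx=s,fy=s,interpolation=cv2.INTER_CUBIC)[...,::-1])
E
python3 - <<'E'
from h import *
a,D1=read_camera('side');b,D2=read_camera('top')
save('side0.png',a,1.4);save('top0.png',b,1.4)
np.savez('c0.npz',a=a,b=b,D1=D1,D2=D2)
for c in('side','top'):
  print(c,ray(c,280,210))
  C=cloud(c,D1 if c=='side' else D2)
  for n in('wheel','stand','rest','clip_mid'):
    for r in regions_of(c,n)[:3]:
      P=C[r['pixels']];print(n,round(r['score'],2),r['extent'],np.median(P,0).round(3))
s=read_state();print(s['tcp_pos'],s['tcp_rot'],s['t'],s['ft_force'],s['grip_width'])
E
```

```text
side (array([0.2395367 , 0.55244205, 0.73969226]), array([ 0.35888711, -0.59159605, -0.722356  ]))
wheel 0.95 [250.1, 303.2, 58.6, 55.2] [0.413 0.252 0.072]
wheel 0.72 [180.5, 242.3, 55.8, 43.9] [0.592 0.225 0.096]
wheel 0.56 [110.2, 218.6, 45.2, 51.8] [0.77  0.268 0.07 ]
stand 0.59 [304.9, 158.8, 56.7, 56.5] [ 0.515 -0.146  0.037]
rest 0.95 [182.5, 271.1, 59.9, 36.4] [0.582 0.236 0.021]
clip_mid 0.72 [297.1, 227.7, 13.1, 14.2] [0.51  0.004 0.026]
top (array([ 0.40654522, -0.00748232,  1.44058774]), array([ 0.11540238,  0.00982063, -0.99331975]))
wheel 0.94 [173.1, 244.8, 34.7, 43.6] [0.412 0.24  0.08 ]
wheel 0.75 [192.6, 179.5, 23.1, 38.4] [0.592 0.212 0.118]
wheel 0.59 [171.0, 124.6, 40.4, 33.6] [0.768 0.258 0.076]
stand 0.74 [321.2, 203.1, 46.5, 50.5] [ 0.519 -0.178  0.021]
rest 0.97 [191.6, 181.4, 34.5, 45.8] [0.583 0.204 0.016]
clip_mid 0.6 [280.5, 228.1, 7.9, 6.1] [ 0.51  -0.005  0.028]
[ 0.30374506 -0.60275417  0.25622137] [ 8.51478052e-01 -5.24390240e-01 -5.28937390e-05 -3.37310658e-05] 0.5 [-0.02346429  0.89736875 -0.07988469] 0.999704045156521
```

View pics/side0.png

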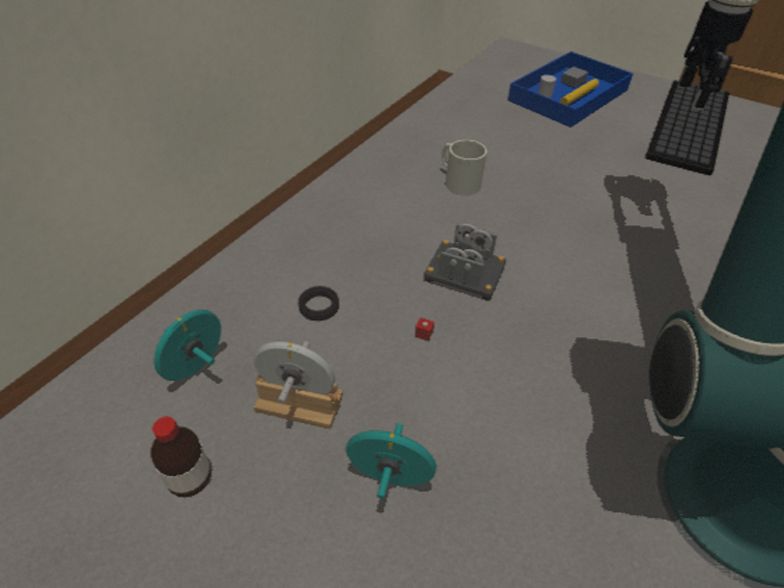

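View pics/top0.png

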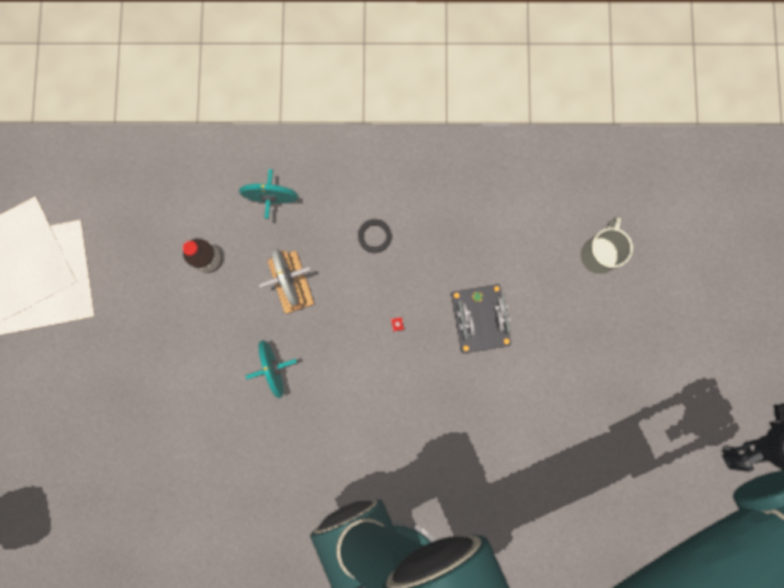

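Side view: grey wheel in its rest at (293,370), stand at (465,265), clip at (425,328), all in 1.4x pixels. The two turquoise decoys sit beside the wheel. The top view agrees: wheel (287,277), clip (398,324), stand (481,319).

```bash
cat > meas.py <<'E'
from h import *
z=np.load('c0.npz')
for c,im,D in(('top',z['b'],z['D2']),('side',z['a'],z['D1'])):
  C=cloud(c,D);valid=D>0
  def sel(x0,x1,y0,y1,z0,z1):
    return valid&(C[...,0]>x0)&(C[...,0]<x1)&(C[...,1]>y0)&(C[...,1]<y1)&(C[...,2]>z0)&(C[...,2]<z1)
  def rect(m):
    r=cv2.minAreaRect((C[m][:,:2]*1000).astype(np.float32));return np.round(r[0],1),np.round(r[1],1),round(r[2],1),m.sum()
  print(c,'bench z',np.median(C[sel(.45,.55,.05,.15,-.03,.03)][:,2]))
  print('wheel disc z>.1',rect(sel(.5,.68,.15,.29,.105,.2)), 'max z',C[sel(.5,.68,.15,.29,.08,.2)][:,2].max())
  for lab,m in(('shaft',sel(.5,.68,.15,.29,.065,.1)),('rest',sel(.5,.68,.13,.29,.008,.06)),('plate',sel(.42,.62,-.27,-.08,.012,.028)),('standall',sel(.42,.62,-.27,-.08,.01,.12)),('frames',sel(.42,.62,-.27,-.08,.05,.12)),('clip',sel(.47,.55,-.05,.05,.008,.04)),('cliptop',sel(.47,.55,-.05,.05,.022,.04))):
    print(lab,rect(m))
  for n in('wheel_hub','stand_seat','stand','rest','clip_mid'):
    h={'wheel_hub':.082,'stand_seat':.088,'stand':0,'rest':0,'clip_mid':.014}[n]
    read=None
    for r in spot_point(c,n)[:3]: print(n,round(r['score'],2),np.round(r['centre'],1),atz(c,*r['centre'],h)[:2].round(4))
b=z['b'];a=z['a']
t=np.hstack([cv2.resize(b[165:235,180:240],None,fx=6.5,fy=6.5,interpolation=2),cv2.resize(b[195:265,270:370],None,fx=4,fy=6.5,interpolation=2)])
t=cv2.resize(b[165:265,180:380],None,fx=4,fy=4,interpolation=2);save('topc.png',t)
save('sidec.png',cv2.resize(a[150:310,170:370],None,fx=3.7,fy=3.7,interpolation=2))
E
python3 meas.py
```

```text
top bench z -0.00032415217347908567
wheel disc z>.1 (array([596.5, 218.2]), array([107.8,  13.4]), 20.2, np.int64(214)) max z 0.146180857505253
shaft (array([596.8, 217.1]), array([81., 92.]), 67.5, np.int64(194))
rest (array([586.8, 215.3]), array([137.4, 178.2]), 87.0, np.int64(570))
plate (array([ 521.5, -177.3]), array([129.9, 104.3]), 9.6, np.int64(1200))
standall (array([ 522.2, -182.2]), array([130. , 114.4]), 9.4, np.int64(1660))
frames (array([ 521.4, -177.4]), array([ 76.6, 100.4]), 9.5, np.int64(394))
clip (array([506.8,  -6.9]), array([90.5, 29.8]), 39.6, np.int64(74))
cliptop (array([508.4,  -5.1]), array([25. , 21.8]), 9.5, np.int64(67))
stand_seat 0.57 [348.7 224.7] [ 0.5237 -0.1832]
stand 0.63 [342.7 227.6] [ 0.5227 -0.177 ]
rest 0.87 [209.1 203.3] [0.5931 0.2162]
side bench z 0.0003020907752448031
wheel disc z>.1 (array([598.4, 221. ]), array([109.4,  14.1]), 20.5, np.int64(679)) max z 0.14359731096340134
shaft (array([597.4, 221.6]), array([90.8, 83.4]), 64.1, np.int64(689))
rest (array([595.8, 228.9]), array([125.9,  60.7]), 28.6, np.int64(1367))
plate (array([ 525.2, -174.7]), array([130. , 107.2]), 10.1, np.int64(801))
standall (array([ 525.2, -174.7]), array([130. , 107.2]), 10.1, np.int64(1932))
frames (array([ 524.7, -173.4]), array([77.6, 97.2]), 10.2, np.int64(787))
clip (array([512. ,  -3.1]), array([26.1, 25.9]), 10.4, np.int64(147))
cliptop (array([512. ,  -3.2]), array([26.1, 25.4]), 10.4, np.int64(97))
stand_seat 0.63 [335.9 171.9] [ 0.5201 -0.1695]
stand 0.94 [333.3 196.1] [ 0.5185 -0.1758]
rest 0.57 [214.2 288.6] [0.5967 0.2213]
clip_mid 0.6 [305. 234.] [ 0.5086 -0.0094]
```

View pics/topc.png

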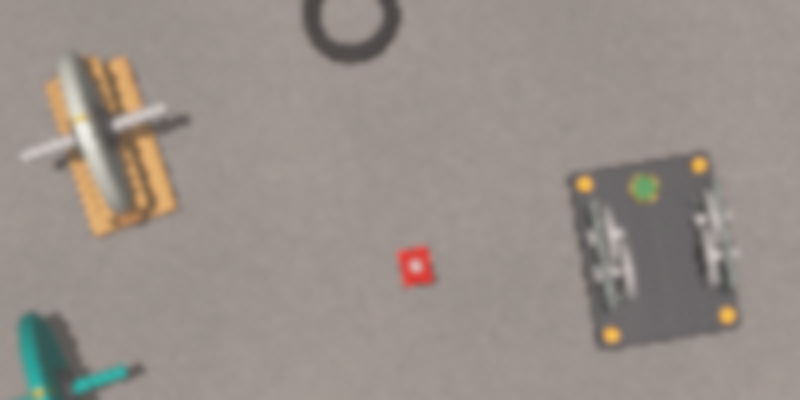

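```bash
cat > go.py <<'E'
import sys
from h import *
# usage: go.py x y z(TCP) yawdeg : remaining shift in tool axes (mm), turn (rad)
x,y,z,yaw=map(float,sys.argv[1:5])
s=read_state();R=Ro.from_quat(s['tcp_rot']).as_matrix()
d=R.T@(np.array([x,y,z])-s['tcp_pos'])*1000
cur=np.degrees(np.arctan2(R[1,0],R[0,0]));dy=(cur-yaw+90)%180-90
print('shift',d.round(1),'turn',round(np.radians(dy),3),'tcp',s['tcp_pos'].round(4),'yaw',round(cur,2),'tilt',R[2].round(3),'t',s['t'],'F',np.round(s['ft_force'],1),'g',s['grip_width'],'q6',round(s['joint_positions'][5],2))
E
python3 -c "
import workcell;print([n for n in dir(workcell) if n[0]!='_']);print(getattr(workcell,'nose_length',None))"
python3 go.py .5975 .2195 .24 110.2
```

```text
['Unreachable', 'camera_params', 'finish_job', 'nose_length', 'read_camera', 'read_state', 'regions_of', 'spot_point']
0.025
shift [-602.1 -632.3   16.3] turn 0.114 tcp [ 0.3038 -0.6028  0.2563] yaw -63.25 tilt [ 0. -0. -1.] t 1.0 F [ 0.8  0.7 -0.3] g 1.003107288382515 q6 -0.04
```

```bash
python3 -m handwheel '[[[-35,-36,0,0.03,1],[-69,-72,0,0.06,1],[-103,-108,0,0.114,1],[-137,-144,0,0.114,1],[-171,-180,0,0.114,1]]]' 100
python3 go.py .5975 .2195 .24 110.2
python3 -m handwheel '[[[-35,-32,0,0,1],[-70,-65,0,0,1],[-105,-97,0,0,1],[-140,-130,0,0,1],[-170,-160,0,0,1]]]'
python3 go.py .5975 .2195 .24 110.2
```

```text
t: 1.5
tcp_pos: [0.3879, -0.3673, 0.2565]
tcp_rot: [0.82, -0.572, 0.0, -0.0]
ft_force: [1.1, -0.1, -0.2]
grip_width: 1.004
shift [-478.5 -399.2   16.4] turn -0.0 tcp [ 0.3879 -0.3673  0.2565] yaw -69.82 tilt [ 0. -0. -1.] t 1.5 F [ 1.1 -0.1 -0.2] g 1.003599589380715 q6 0.41
t: 2.0
tcp_pos: [0.4794, -0.1521, 0.2567]
tcp_rot: [0.82, -0.572, 0.0, -0.0]
ft_force: [0.9, -0.0, 0.1]
grip_width: 1.003
shift [-307.8 -239.3   16.8] turn 0.001 tcp [ 0.4794 -0.1521  0.2567] yaw -69.76 tilt [ 0.    -0.001 -1.   ] t 2.0 F [ 0.9 -0.   0.1] g 1.002517241856826 q6 0.86
```

```bash
python3 -m handwheel '[[[-38,-30,3,0,1],[-76,-60,6,0,1],[-114,-90,9,0,1],[-152,-120,12,0,1],[-190,-148,15,0,1]]]'
python3 -m handwheel '[[[-38,-30,0,0,1],[-76,-60,0,0,1],[-110,-86,0,0,1],[-118,-91,1,0,1],[-118,-91,1,0,1]]]'
python3 go.py .5975 .2195 .24 110.2
python3 - <<'E'
from h import *
a,D=read_camera('side');u,v=proj('side',np.array([.6,.22,.18]));print(u,v)
u,v=int(u),int(v);save('s1.png',a[max(0,v-80):v+80,max(0,u-100):u+100],3.5)
b,D=read_camera('top');u,v=proj('top',np.array([.6,.22,.18]));u,v=int(u),int(v);
save('t1.png',b[v-50:v+50,u-60:u+60],5)
E
```

```text
t: 2.5
tcp_pos: [0.5527, 0.0773, 0.2416]
tcp_rot: [0.82, -0.572, 0.0, -0.0]
ft_force: [1.2, -0.1, -0.3]
grip_width: 1.002
t: 3.0
tcp_pos: [0.5967, 0.2189, 0.2398]
tcp_rot: [0.821, -0.571, -0.0, 0.0]
ft_force: [-0.1, -1.1, 0.3]
grip_width: 0.998
shift [-0.3 -1.  -0.2] turn 0.003 tcp [0.5967 0.2189 0.2398] yaw -69.63 tilt [ 0.     0.001 -1.   ] t 3.0 F [-0.1 -1.1  0.3] g 0.9976451429308401 q6 1.53
204.47203623947712 232.6798245372917
```

View pics/s1.png

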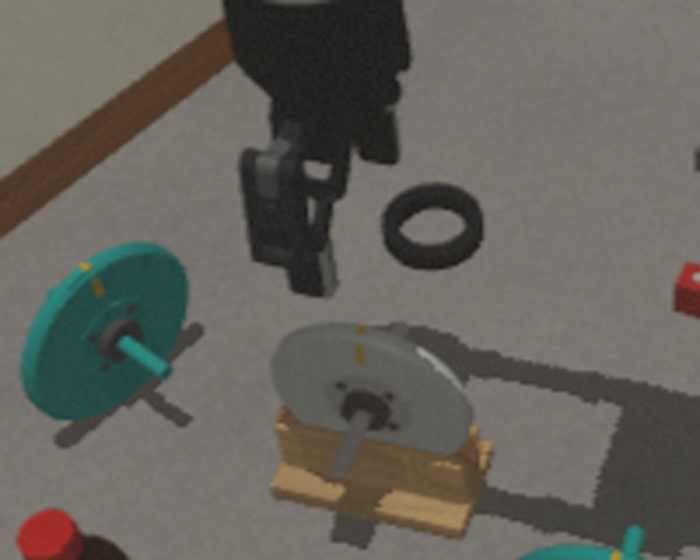

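The open jaws hang above the wheel at about (290,220), with the yellow mark on top. I'll go down and grip.

```bash
python3 -m handwheel '[[[0,-1,30,0,1],[0,-1,60,0,1],[0,-1,90,0,1],[0,-1,107,0,1],[0,-1,107,0,1]]]' 
python3 -m handwheel '[[[0,0,0,0,0.5],[0,0,0,0,0.3],[0,0,0,0,0.25],[0,0,0,0,0.2],[0,0,0,0,0.2]]]' 40
python3 -m handwheel '[[[0,0,0,0,0.0],[0,0,0,0,0.0],[0,0,0,0,0.0],[0,0,0,0,0.0],[0,0,0,0,0.0]]]' 40
python3 go.py .5975 .2195 .24 110.2
```

```text
t: 3.6
tcp_pos: [0.5954, 0.2154, 0.1301]
tcp_rot: [0.82, -0.573, -0.002, 0.003]
ft_force: [-0.2, -0.4, 0.2]
grip_width: 1.003
t: 4.1
tcp_pos: [0.5982, 0.2179, 0.1342]
tcp_rot: [0.82, -0.572, 0.0, -0.001]
ft_force: [0.4, -1.1, 0.7]
grip_width: 0.204
t: 4.6
tcp_pos: [0.598, 0.2181, 0.134]
tcp_rot: [0.82, -0.572, 0.0, -0.0]
ft_force: [-1.2, 0.1, 5.3]
grip_width: 0.136
shift [-1.50e+00 -1.00e-01 -1.06e+02] turn 0.0 tcp [0.598  0.2181 0.134 ] yaw -69.78 tilt [-0.    -0.001 -1.   ] t 4.6 F [-1.2  0.1  5.3] g 0.1359997934474834 q6 1.53
```

```bash
python3 -m handwheel '[[[0,0,0,0,0],[0,0,-5,0,0],[0,0,-15,0,0],[0,0,-35,0,0],[0,0,-60,0,0]]]' 110
python3 -m handwheel '[[[0,0,-25,0,0],[0,0,-50,0,0],[0,0,-70,0,0],[0,0,-80,0,0],[0,0,-80,0,0]]]'
python3 - <<'E'
from h import *
a,D=read_camera('side');save('s2.png',a[120:320,130:330],3)
b,D2=read_camera('top')
for c,D in(('side',D),('top',D2)):
  C=cloud(c,D);s=read_state()['tcp_pos'];m=(D>0)&(abs(C[...,0]-s[0])<.1)&(abs(C[...,1]-s[1])<.1)&(C[...,2]>s[2]-.13)&(C[...,2]<s[2]-.055)
  print(c,cv2.minAreaRect((C[m][:,:2]*1000).astype(np.float32)),C[m].mean(0),m.sum(),C[m][:,2].min())
E
python3 go.py .523 -.176 .24 99.9
```

```text
t: 5.1
tcp_pos: [0.5958, 0.2167, 0.191]
tcp_rot: [0.82, -0.572, -0.002, 0.003]
ft_force: [0.9, -0.2, -4.7]
grip_width: 0.12
t: 5.6
tcp_pos: [0.5984, 0.2177, 0.2746]
tcp_rot: [0.82, -0.572, 0.001, -0.001]
ft_force: [0.1, 0.5, -6.0]
grip_width: 0.119
side ((596.846923828125, 226.00108337402344), (116.4899673461914, 14.478348731994629), 24.41215705871582) [0.59510345 0.22382203 0.19563446] 726 0.16586508754841964
top ((591.3184204101562, 197.93783569335938), (26.54270362854004, 57.260738372802734), 64.8136978149414) [0.58087995 0.20110183 0.1880468 ] 19 0.1684986639475909
shift [343.6 205.3  32.3] turn 0.18 tcp [0.5971 0.2174 0.2718] yaw -69.79 tilt [ 0.     0.002 -1.   ] t 5.7 F [-0.1  0.3 -6.5] g 0.11449953957725119 q6 1.53
```

View pics/s2.png

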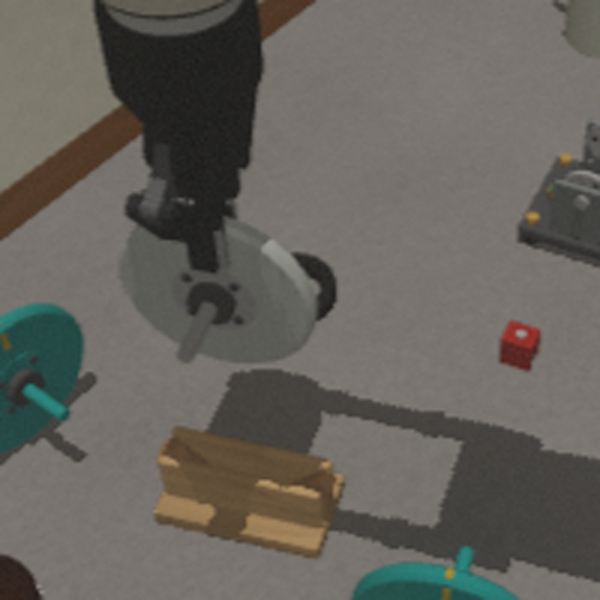

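The wheel is lifted clear and held near its top at (205,250). Next I'll carry it over to the stand.

```bash
python3 -m handwheel '[[[15,9,0,0.02,0],[45,27,0,0.06,0],[80,48,0,0.1,0],[115,69,0,0.14,0],[150,90,0,0.18,0]]]'
python3 go.py .523 -.176 .24 99.9
python3 -m handwheel '[[[34,15,0,0,0],[68,30,0,0,0],[102,46,0,0,0],[136,61,0,0,0],[160,72,0,0,0]]]'
python3 go.py .523 -.176 .24 99.9
```

```text
t: 6.2
tcp_pos: [0.5634, 0.0438, 0.2713]
tcp_rot: [0.765, -0.644, -0.001, 0.001]
ft_force: [1.7, -0.0, -5.2]
grip_width: 0.124
shift [209.7  77.1  31.6] turn -0.002 tcp [0.5634 0.0438 0.2713] yaw -80.2 tilt [ 0.     0.003 -1.   ] t 6.2 F [ 1.7 -0.  -5.2] g 0.12365385627459578 q6 1.43
t: 6.7
tcp_pos: [0.5194, -0.1267, 0.2715]
tcp_rot: [0.765, -0.644, -0.001, 0.001]
ft_force: [0.5, 0.8, -5.3]
grip_width: 0.121
shift [49.2  4.8 31.5] turn -0.002 tcp [ 0.5194 -0.1267  0.2715] yaw -80.21 tilt [-0.     0.003 -1.   ] t 6.7 F [ 0.5  0.8 -5.3] g 0.12061754830989874 q6 1.12
```

```bash
python3 -m handwheel '[[[25,3,20,0,0],[38,4,40,0,0],[38,4,45,0,0],[38,4,45,0,0],[38,4,45,0,0]]]'
cat > wm.py <<'E'
from h import *
import sys
a,D1=read_camera('side');b,D2=read_camera('top')
s=read_state()['tcp_pos'];zc=s[2]-.052
print('tcp',s.round(4))
for c,im,D in(('side',a,D1),('top',b,D2)):
  for n in('wheel_hub','wheel'):
    for r in spot_point(c,n):
      P=atz(c,*r['centre'],zc)
      if np.hypot(*(P-s)[:2])<.04: print(c,n,round(r['score'],2),P.round(4))
  C=cloud(c,D);m=(D>0)&(np.hypot(C[...,0]-.523,C[...,1]+.176)<.11)&(C[...,2]>.012)&(C[...,2]<.028)
  print(c,'plate',cv2.minAreaRect((C[m][:,:2]*1000).astype(np.float32)))
  m=(D>0)&(np.hypot(C[...,0]-s[0],C[...,1]-s[1])<.12)&(C[...,2]>zc-.07)&(C[...,2]<zc-.01)
  print(c,'lowerwheel',m.sum(),m.sum() and cv2.minAreaRect((C[m][:,:2]*1000).astype(np.float32)))
np.savez('c1.npz',a=a,b=b,D1=D1,D2=D2)
save(sys.argv[1],np.hstack([a[80:280,240:440],b[140:290,290:390].repeat(2,1)[:, :200][:150].repeat(1,0)] if 0 else [a[110:260,260:400],b[150:300,270:410]]),2.8)
E
python3 wm.py w1.png; python3 go.py .523 -.176 .225 99.9
```

```text
t: 7.2
tcp_pos: [0.5241, -0.1618, 0.2282]
tcp_rot: [0.766, -0.643, -0.0, -0.0]
ft_force: [0.0, -0.0, -5.4]
grip_width: 0.121
tcp [ 0.5249 -0.1618  0.2293]
side wheel_hub 0.61 [ 0.5345 -0.1642  0.1773]
side plate ((525.4921264648438, -174.99197387695312), (130.66714477539062, 107.4553451538086), 9.903156280517578)
side lowerwheel 542 ((525.523193359375, -152.55679321289062), (114.4217300415039, 14.572463035583496), 9.547770500183105)
top wheel 0.62 [ 0.5244 -0.156   0.1773]
top plate ((521.6424560546875, -177.7468719482422), (130.09408569335938, 104.89878845214844), 9.649113655090332)
top lowerwheel 29 ((492.1660461425781, -161.03561401367188), (39.367095947265625, 2.4455995559692383), 12.814685821533203)
shift [13.6  4.2  4.2] turn 0.001 tcp [ 0.5248 -0.1619  0.2292] yaw -80.05 tilt [ 0.001 -0.001 -1.   ] t 7.5 F [ 0.1  0.2 -4.7] g 0.11922397513187563 q6 1.05
```

View pics/w1.png

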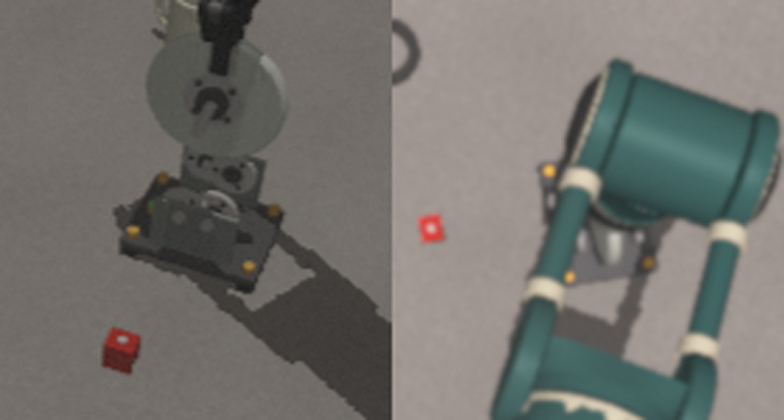

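The wheel hangs above the stand in both views, and the depth data ask for shifts of about 14 and 4 mm. I'll correct that and go down.

```bash
python3 -m handwheel '[[[8,2,10,0,0],[14,4,25,0,0],[14,4,45,0,0],[14,4,65,0,0],[14,4,75,0,0]]]'
python3 -m handwheel '[[[0,0,3,0,0],[0,0,5,0,0],[0,0,7,0,0],[0,0,7,0,0],[0,0,7,0,0]]]'
python3 go.py .523 -.176 .14 99.9
python3 wm.py w2.png
```

```text
t: 8.0
tcp_pos: [0.5205, -0.1766, 0.1495]
tcp_rot: [0.765, -0.644, -0.003, 0.001]
ft_force: [-0.7, 0.8, -5.4]
grip_width: 0.124
t: 8.5
tcp_pos: [0.5233, -0.177, 0.1471]
tcp_rot: [0.766, -0.643, 0.001, -0.0]
ft_force: [0.8, 0.7, -5.5]
grip_width: 0.12
shift [-1.   0.2  7.1] turn 0.0 tcp [ 0.5233 -0.177   0.1471] yaw -80.1 tilt [ 0.001 -0.001 -1.   ] t 8.5 F [ 0.8  0.7 -5.5] g 0.12022779874004356 q6 1.03
tcp [ 0.5232 -0.1769  0.147 ]
side wheel 0.73 [ 0.5284 -0.1686  0.095 ]
side plate ((525.2322387695312, -174.34706115722656), (130.5404052734375, 105.34313201904297), 9.844093322753906)
side lowerwheel 926 ((525.85302734375, -171.47164916992188), (120.21815490722656, 97.60407257080078), 11.613603591918945)
top wheel 0.5 [ 0.5175 -0.1653  0.095 ]
top wheel 0.23 [ 0.5109 -0.1671  0.095 ]
top plate ((508.42718505859375, -163.52847290039062), (159.88006591796875, 81.1494369506836), 41.95598220825195)
top lowerwheel 117 ((506.6636047363281, -168.2771759033203), (149.6638946533203, 69.59961700439453), 47.323123931884766)
```

```bash
python3 -m handwheel '[[[0,0,1,0,0],[0,0,2,0,0],[0,0,3,0,0],[0,0,4,0,0],[0,0,4,0,0]]]'
python3 -m handwheel '[[[0,0,0.5,0,0],[0,0,1,0,0],[0,0,1,0,0]]]'
python3 -m handwheel '[[[0,0,0.5,0,0],[0,0,1,0,0],[0,0,1,0,0]]]'
```

```text
t: 9.3
tcp_pos: [0.5226, -0.1767, 0.142]
tcp_rot: [0.765, -0.643, -0.0, 0.0]
ft_force: [-0.3, 0.4, -4.9]
grip_width: 0.116
t: 9.6
tcp_pos: [0.5228, -0.1768, 0.1412]
tcp_rot: [0.766, -0.643, -0.0, 0.0]
ft_force: [-0.8, 0.6, -5.1]
grip_width: 0.118
t: 9.9
tcp_pos: [0.5227, -0.1768, 0.1405]
tcp_rot: [0.765, -0.643, -0.0, 0.0]
ft_force: [-1.2, -0.6, -3.1]
grip_width: 0.122
```

```bash
python3 -m handwheel '[[[0,0,0.5,0,0],[0,0,1,0,0],[0,0,1,0,0]]]'
python3 -m handwheel '[[[0,0,0.2,0,0],[0,0,0.5,0,0],[0,0,0.5,0,0]]]'
```

```text
t: 10.2
tcp_pos: [0.5227, -0.1768, 0.1402]
tcp_rot: [0.765, -0.643, 0.0, 0.0]
ft_force: [-4.5, 1.4, 4.8]
grip_width: 0.119
t: 10.5
tcp_pos: [0.5228, -0.1769, 0.1401]
tcp_rot: [0.766, -0.643, 0.0, 0.0]
ft_force: [-5.3, 1.3, 6.8]
grip_width: 0.123
```

```bash
python3 -m handwheel '[[[0,0.5,0,0,0],[0,1,0,0,0],[0,1,0,0,0]]]' 40
python3 -m handwheel '[[[0,0,0,0,0],[0,0,0,0,0],[0,0,0,0,0]]]' 20
```

```text
t: 10.8
tcp_pos: [0.5224, -0.1769, 0.1401]
tcp_rot: [0.765, -0.643, 0.001, -0.0]
ft_force: [-5.0, 2.0, 5.8]
grip_width: 0.121
t: 11.1
tcp_pos: [0.5225, -0.1769, 0.1401]
tcp_rot: [0.765, -0.643, 0.001, -0.0]
ft_force: [-4.5, 2.6, 6.1]
grip_width: 0.119
```

```bash
python3 -m handwheel '[[[0,0,0,0,0.2],[0,0,0,0,0.3],[0,0,0,0,0.5],[0,0,0,0,0.6],[0,0,0,0,0.6]]]'
python3 -m handwheel '[[[0,0,-15,0,0.6],[0,0,-45,0,0.6],[0,0,-90,0,0.6],[0,0,-110,0,0.6],[0,0,-110,0,0.6]]]'
python3 go.py .5102 -.0042 .2 100
```

```text
t: 11.6
tcp_pos: [0.5219, -0.177, 0.1387]
tcp_rot: [0.765, -0.643, 0.0, -0.0]
ft_force: [-0.6, 0.5, -0.7]
grip_width: 0.598
t: 12.1
tcp_pos: [0.5246, -0.178, 0.2549]
tcp_rot: [0.766, -0.643, 0.005, -0.002]
ft_force: [0.5, -0.0, 0.1]
grip_width: 0.598
shift [-174.   -15.2   54.1] turn -0.002 tcp [ 0.5246 -0.178   0.2549] yaw -80.1 tilt [ 0.005 -0.009 -1.   ] t 12.1 F [ 0.5 -0.   0.1] g 0.5976127583970816 q6 1.03
```

```bash
python3 -m handwheel '[[[-35,-3,5,0,0.6],[-75,-6,15,0,0.6],[-115,-10,30,0,0.6],[-155,-14,45,0,0.6],[-174,-15,54,0,0.6]]]'
python3 -m handwheel '[[[0,0,0,0,0.6],[0,0,0,0,0.6],[0,0,0,0,0.6]]]'
cat > seat.py <<'E'
from h import *
import sys
a,D1=read_camera('side');b,D2=read_camera('top')
u=np.array([np.cos(np.radians(9.8)),np.sin(np.radians(9.8))]);v=np.array([-u[1],u[0]])
for c,D in(('side',D1),('top',D2)):
  C=cloud(c,D);x=(C[...,:2]-[.5232,-.1763])@u;y=(C[...,:2]-[.5232,-.1763])@v;z=C[...,2]
  for lab,m in(('disc',(abs(x)<.07)&(abs(y)<.02)&(z>.1)&(z<.16)),('frames',(abs(x)<.07)&(abs(y)<.06)&(abs(y)>.025)&(z>.045)&(z<.08)),('shaft',(abs(x)<.03)&(abs(y)<.06)&(z>.089)&(z<.1)),('clip',(np.hypot(C[...,0]-.51,C[...,1]+.004)<.035)&(z>.022)&(z<.035))):
    m&=D>0
    if m.sum()<5: print(c,lab,m.sum());continue
    r=cv2.minAreaRect(np.stack([x[m],y[m]],-1).astype(np.float32)*1000)
    print(c,lab,m.sum(),np.round(r[0],1),np.round(r[1],1),round(r[2],1),'zmax',z[m].max().round(3),'world',np.round(np.array([.5232,-.1763])+(r[0][0]*u+r[0][1]*v)/1000,4))
np.savez('c2.npz',a=a,b=b,D1=D1,D2=D2)
save(sys.argv[1],np.hstack([a[110:260,260:400],b[150:300,270:410]]),2.8)
E
python3 seat.py w3.png; python3 go.py .5102 -.0042 .2 100
```

```text
t: 12.6
tcp_pos: [0.5047, -0.0002, 0.1928]
tcp_rot: [0.766, -0.643, -0.002, 0.001]
ft_force: [1.1, -0.5, -0.3]
grip_width: 0.598
t: 12.9
tcp_pos: [0.5071, -0.0038, 0.1953]
tcp_rot: [0.765, -0.644, 0.0, -0.0]
ft_force: [0.4, 0.4, -0.1]
grip_width: 0.599
side disc 566 [-11.3   6.2] [90.2 21.6] 1.9 zmax 0.149 world [ 0.511  -0.1722]
side frames 402 [ 2.  41.2] [77.2 24.7] 2.3 zmax 0.08 world [ 0.5182 -0.1354]
side shaft 137 [-6.8 18.9] [51.7 57.8] 29.4 zmax 0.1 world [ 0.5133 -0.1589]
side clip 101 [ 18.4 172.2] [25.9 24.7] 0.4 zmax 0.031 world [ 0.512  -0.0035]
top disc 285 [-1.6 -0. ] [ 27.  115.3] 82.5 zmax 0.151 world [ 0.5216 -0.1766]
top frames 275 [-1.9 -0.6] [100.4  76.5] 89.5 zmax 0.08 world [ 0.5214 -0.1772]
top shaft 109 [-3.6  0.3] [97.7 48.7] 68.4 zmax 0.1 world [ 0.5196 -0.1766]
top clip 0
shift [ 0.7 -2.9 -4.6] turn -0.003 tcp [ 0.5073 -0.004   0.1954] yaw -80.18 tilt [ 0.001 -0.001 -1.   ] t 13.0 F [ 0.3 -0.1 -0.6] g 0.6028343239179589 q6 1.34
```

View pics/w3.png

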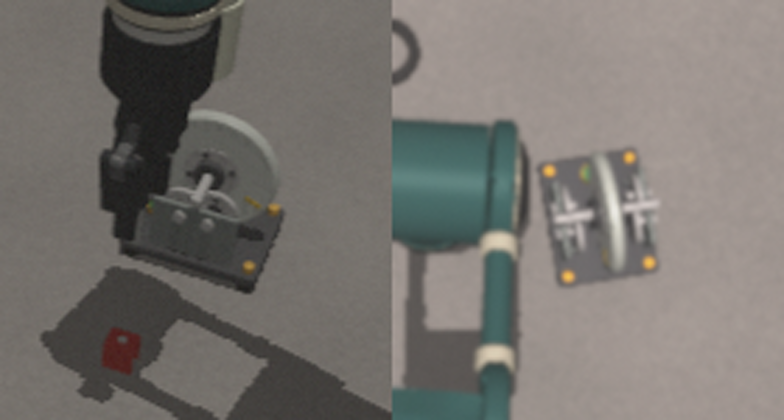

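The wheel is seated centred in the stand, still swinging, with its yellow mark at lower right. Now for the clip.

```bash
python3 -m handwheel '[[[0,-3,35,0,0.6],[0,-3,80,0,0.6],[0,-3,120,0,0.6],[0,-3,145,0,0.6],[0,-3,155,0,0.6]]]' 30
python3 -m handwheel '[[[0,0,5,0,0.6],[0,0,10,0,0.6],[0,0,10,0,0.45],[0,0,10,0,0.4]]]' 30
python3 go.py .5105 -.004 .03 100
```

```text
t: 13.5
tcp_pos: [0.5075, -0.0033, 0.0371]
tcp_rot: [0.765, -0.644, -0.002, 0.002]
ft_force: [-0.2, -0.3, 0.8]
grip_width: 0.6
t: 13.9
tcp_pos: [0.5108, -0.0025, 0.0311]
tcp_rot: [0.765, -0.643, 0.001, -0.001]
ft_force: [0.3, 0.1, 0.5]
grip_width: 0.399
shift [1.4 0.6 1.1] turn -0.002 tcp [ 0.5108 -0.0025  0.0311] yaw -80.1 tilt [ 0.001 -0.002 -1.   ] t 13.9 F [0.3 0.1 0.5] g 0.398712793124889 q6 1.34
```

```bash
python3 -m handwheel '[[[1,0,0,0,0.3],[1,0,0,0,0.2],[1,0,0,0,0.1],[1,0,0,0,0.1],[1,0,0,0,0.1]]]' 30
python3 go.py .5105 -.004 .03 100
python3 -m handwheel '[[[0,0,-10,0,0.1],[0,0,-50,0,0.1],[0,0,-100,0,0.1],[0,0,-150,0,0.1],[0,0,-180,0,0.1]]]' 30
python3 go.py .5225 -.177 .21 99.8
```

```text
t: 14.4
tcp_pos: [0.5107, -0.0035, 0.0309]
tcp_rot: [0.766, -0.643, 0.001, -0.001]
ft_force: [-1.4, -1.2, 5.5]
grip_width: 0.251
shift [0.4 0.3 0.9] turn -0.002 tcp [ 0.5107 -0.0035  0.0309] yaw -80.09 tilt [ 0.001 -0.002 -1.   ] t 14.4 F [-1.4 -1.2  5.5] g 0.2508466397905516 q6 1.34
t: 14.9
tcp_pos: [0.5113, -0.0034, 0.2147]
tcp_rot: [0.766, -0.643, 0.002, -0.002]
ft_force: [0.7, 0.1, 1.3]
grip_width: 0.25
shift [172.9  18.8   4.8] turn 0.002 tcp [ 0.5113 -0.0034  0.2147] yaw -80.09 tilt [ 0.001 -0.006 -1.   ] t 14.9 F [0.7 0.1 1.3] g 0.2497078472974818 q6 1.34
```

```bash
for i in 1 2 3 4 5 6 7 8; do python3 -m handwheel '[[[0,0,0,0,0.1],[0,0,0,0,0.1],[0,0,0,0,0.1],[0,0,0,0,0.1],[0,0,0,0,0.1]]]' |head -1; done
python3 seat.py w4.png; python3 go.py .5225 -.177 .21 99.8
python3 - <<'E'
from h import *
a=np.load('c2.npz');b,D=read_camera('side');
d=np.abs(b.astype(int)-a['a']).sum(2)[150:230,300:370];print('motion px',(d>60).sum())
s=read_state()['tcp_pos'];u,v=map(int,proj('side',s));save('s4.png',b[max(v-60,0):v+70,u-60:u+110],4)
C=cloud('side',D);hsv=cv2.cvtColor(b,cv2.COLOR_RGB2HSV);m=(hsv[...,1]>150)&((hsv[...,0]<8)|(hsv[...,0]>172))&(D>0)&(np.linalg.norm(C-s,axis=2)<.08)
P=C[m]-s;print(m.sum(),P.min(0),P.max(0),P.mean(0))
E
```

```text
t: 15.4
t: 15.9
t: 16.4
t: 16.9
t: 17.4
t: 17.9
t: 18.4
t: 18.9
side disc 619 [-6.5  5.9] [100.3  21.4] 3.4 zmax 0.15 world [ 0.5158 -0.1715]
side frames 391 [ 2.4 41.4] [76.8 23. ] 8.0 zmax 0.08 world [ 0.5185 -0.1351]
side shaft 132 [ 6.6 16.4] [58.3 49.7] 56.8 zmax 0.1 world [ 0.5269 -0.1591]
side clip 0
top disc 281 [-1.4 -0.1] [ 27.7 115.3] 81.8 zmax 0.153 world [ 0.5218 -0.1767]
top frames 269 [-2.2 -0.5] [100.2  76.7] 89.8 zmax 0.08 world [ 0.5212 -0.1772]
top shaft 104 [-1.8  0.3] [ 48.8 101.8] 9.6 zmax 0.1 world [ 0.5213 -0.1763]
top clip 0
shift [173.2  17.3  -0.2] turn 0.002 tcp [ 0.5098 -0.0034  0.2098] yaw -80.1 tilt [ 0. -0. -1.] t 19.0 F [ 0.4  0.2 -0.5] g 0.25074786041822733 q6 1.34
motion px 0
13 [-0.01201769 -0.01077894 -0.02962518] [-0.00647864  0.00292154 -0.00090328] [-0.00906674 -0.00644694 -0.01409362]
```

View pics/s4.png

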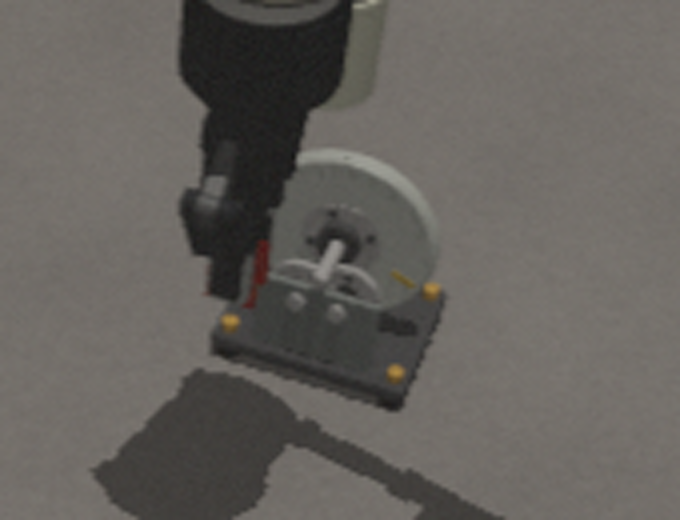

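The wheel stands still and the clip is held upright, red at (262,265), with its feet about 30 mm below the TCP. I'll move it above the rim.

```bash
python3 -m handwheel '[[[30,3,0,0,0.1],[70,7,0,0,0.1],[110,11,0,0,0.1],[150,15,0,0,0.1],[173,17,0,0,0.1]]]'
python3 -m handwheel '[[[0,0,0,0,0.1],[0,0,0,0,0.1],[0,0,0,0,0.1],[0,0,0,0,0.1]]]'
python3 go.py .5225 -.177 .21 99.8
python3 - <<'E'
from h import *
b,D=read_camera('side')
s=read_state()['tcp_pos'];u,v=map(int,proj('side',s));save('s5.png',b[max(v-30,0):v+80,u-65:u+65],5.5)
C=cloud('side',D);hsv=cv2.cvtColor(b,cv2.COLOR_RGB2HSV);red=(hsv[...,1]>150)&((hsv[...,0]<8)|(hsv[...,0]>172))&(D>0)&(np.linalg.norm(C-s,axis=2)<.08)
U=np.array([np.cos(np.radians(9.8)),np.sin(np.radians(9.8))]);V=np.array([-U[1],U[0]])
P=(C-s);L=np.stack([P[...,:2]@U,P[...,:2]@V,C[...,2]],-1)*1000
print(red.sum(),np.percentile(L[red],[2,50,98],0).round(1))
m=(D>0)&(abs(L[...,0])<70)&(abs(L[...,1])<20)&(L[...,2]>110)&(L[...,2]<152)&(L[...,2]<145)
for x0 in range(-50,50,20):
  q=m&(abs(L[...,0]-x0)<10)
  if q.sum(): print(x0,q.sum(),np.percentile(L[q][:,1],[3,50,97]).round(1))
E
```

```text
t: 19.55
tcp_pos: [0.5228, -0.1795, 0.21]
tcp_rot: [0.765, -0.644, 0.001, 0.0]
ft_force: [-1.0, 0.6, -0.4]
grip_width: 0.249
t: 19.95
tcp_pos: [0.5227, -0.1756, 0.2097]
tcp_rot: [0.766, -0.643, -0.0, -0.0]
ft_force: [0.1, -0.7, -0.5]
grip_width: 0.258
shift [ 1.4  0.4 -0.3] turn 0.003 tcp [ 0.5227 -0.1756  0.2097] yaw -80.02 tilt [-0.  0. -1.] t 19.95 F [ 0.1 -0.7 -0.5] g 0.25816976745510484 q6 1.03
2 [[-10.8  -8.9 191. ]
 [-10.3  -7.4 191.2]
 [ -9.8  -5.9 191.4]]
-50 39 [-4.   3.6  6.4]
-30 100 [-2.2  4.7  7.8]
-10 100 [1.3 4.8 7.7]
10 96 [2.7 4.7 7.8]
30 92 [-0.8  5.   7.9]
```

View pics/s5.png

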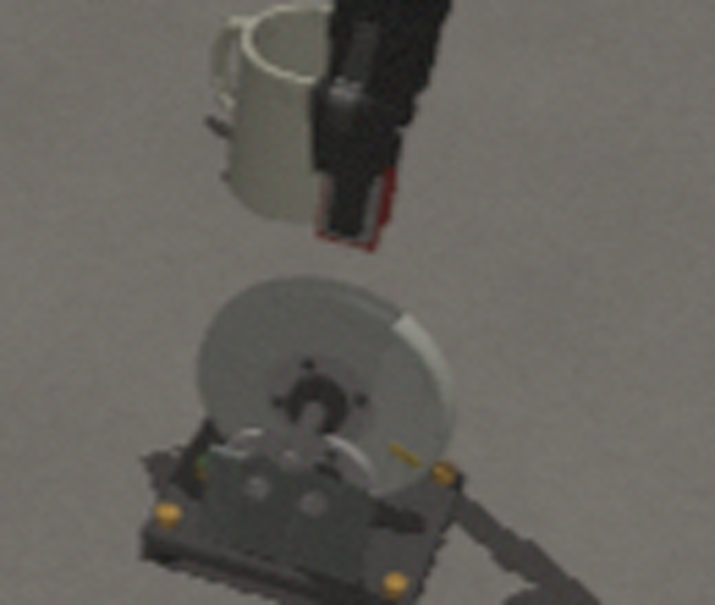

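The clip sits above the top of the rim at (350,230), and the face offset of 4.8 mm agrees with the release pose. I'll correct about 1 mm along y and go down slowly, watching the force.

```bash
python3 -m handwheel '[[[1,0,8,0,0.1],[1.3,0.4,16,0,0.1],[1.3,0.4,22,0,0.1],[1.3,0.4,26,0,0.1],[1.3,0.4,26,0,0.1]]]'
python3 go.py .5225 -.177 .161 99.8
python3 -m handwheel '[[[0,0,1,0,0.1],[0,0,2,0,0.1],[0,0,3,0,0.1],[0,0,4,0,0.1],[0,0,4,0,0.1]]]'
python3 go.py .5225 -.177 .161 99.8
```

```text
t: 20.5
tcp_pos: [0.5219, -0.1779, 0.1825]
tcp_rot: [0.765, -0.643, -0.001, 0.0]
ft_force: [-0.3, -0.3, 0.2]
grip_width: 0.252
shift [-0.7 -0.8 21.5] turn 0.002 tcp [ 0.5219 -0.1779  0.1825] yaw -80.1 tilt [-0.001  0.002 -1.   ] t 20.5 F [-0.3 -0.3  0.2] g 0.25228680175293944 q6 1.02
t: 21.0
tcp_pos: [0.5226, -0.1781, 0.1797]
tcp_rot: [0.765, -0.643, -0.0, 0.0]
ft_force: [-0.8, -0.8, -0.3]
grip_width: 0.251
shift [-1.1 -0.1 18.7] turn 0.002 tcp [ 0.5226 -0.1781  0.1797] yaw -80.1 tilt [-0.  0. -1.] t 21.0 F [-0.8 -0.8 -0.3] g 0.25112132516352076 q6 1.02
```

```bash
python3 -m handwheel '[[[-0.5,0,0,0,0.1],[-1,0,0.5,0,0.1],[-1,0,1,0,0.1],[-1,0,1,0,0.1]]]'
python3 go.py .5225 -.177 .161 99.8
python3 - <<'E'
from h import *
b,D=read_camera('side')
s=read_state()['tcp_pos'];u,v=map(int,proj('side',s));save('s6.png',b[v-30:v+45,u-45:u+45],8)
E
```

```text
t: 21.4
tcp_pos: [0.5224, -0.177, 0.1787]
tcp_rot: [0.765, -0.643, -0.0, -0.0]
ft_force: [-1.2, 0.5, -0.2]
grip_width: 0.254
shift [-0.  -0.1 17.7] turn 0.002 tcp [ 0.5224 -0.177   0.1787] yaw -80.1 tilt [-0.  0. -1.] t 21.4 F [-1.2  0.5 -0.2] g 0.2538232012977923 q6 1.03
```

View pics/s6.png

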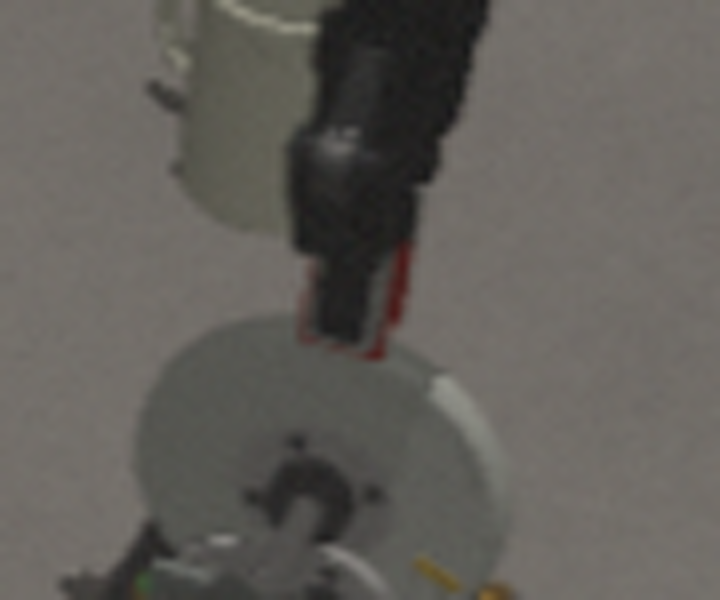

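The clip's leg covers the rim face at the top, at (345,350). I'll continue down in small steps.

```bash
python3 -m handwheel '[[[0,0,1,0,0.1],[0,0,2,0,0.1],[0,0,3,0,0.1],[0,0,4,0,0.1],[0,0,5,0,0.1]]]'
python3 -m handwheel '[[[0,0,1,0,0.1],[0,0,2,0,0.1],[0,0,3,0,0.1],[0,0,4,0,0.1],[0,0,5,0,0.1]]]'
python3 go.py .5225 -.177 .161 99.8
```

```text
t: 21.95
tcp_pos: [0.5224, -0.1771, 0.1736]
tcp_rot: [0.765, -0.643, -0.0, 0.0]
ft_force: [0.6, 0.1, -0.2]
grip_width: 0.251
t: 22.45
tcp_pos: [0.5224, -0.1771, 0.1687]
tcp_rot: [0.766, -0.643, -0.0, 0.0]
ft_force: [-0.4, -0.0, -0.5]
grip_width: 0.249
shift [-0.1 -0.1  7.7] turn 0.002 tcp [ 0.5224 -0.1771  0.1687] yaw -80.1 tilt [-0.  0. -1.] t 22.45 F [-0.4 -0.  -0.5] g 0.24924098884185936 q6 1.03
```

No contact force, so the slot is straddling the rim.

```bash
python3 -m handwheel '[[[0,0,1,0,0.1],[0,0,2,0,0.1],[0,0,3,0,0.1],[0,0,4,0,0.1],[0,0,5,0,0.1]]]'
python3 -m handwheel '[[[0,0,0.7,0,0.1],[0,0,1.4,0,0.1],[0,0,1.4,0,0.1]]]'
python3 -m handwheel '[[[0,0,0.5,0,0.1],[0,0,1,0,0.1],[0,0,1,0,0.1]]]'
python3 go.py .5225 -.177 .161 99.8
```

```text
t: 22.95
tcp_pos: [0.5224, -0.1772, 0.1637]
tcp_rot: [0.765, -0.643, 0.0, 0.0]
ft_force: [0.6, -0.6, 0.1]
grip_width: 0.25
t: 23.25
tcp_pos: [0.5224, -0.1771, 0.1623]
tcp_rot: [0.765, -0.643, -0.0, 0.0]
ft_force: [0.4, -1.1, 0.0]
grip_width: 0.253
t: 23.55
tcp_pos: [0.5224, -0.1771, 0.1613]
tcp_rot: [0.765, -0.643, -0.0, 0.0]
ft_force: [0.1, 0.5, 0.1]
grip_width: 0.253
shift [-0.1 -0.1  0.3] turn 0.002 tcp [ 0.5224 -0.1771  0.1613] yaw -80.1 tilt [-0.  0. -1.] t 23.55 F [0.1 0.5 0.1] g 0.2529308783252104 q6 1.03
```

```bash
python3 -m handwheel '[[[0,0,0.4,0,0.1],[0,0,0.7,0,0.1],[0,0,0.7,0,0.1]]]'
python3 -m handwheel '[[[0,0,0.4,0,0.1],[0,0,0.7,0,0.1],[0,0,0.7,0,0.1]]]'
```

```text
t: 23.85
tcp_pos: [0.5225, -0.1771, 0.1608]
tcp_rot: [0.765, -0.643, 0.0, -0.0]
ft_force: [0.2, 1.0, -0.5]
grip_width: 0.248
t: 24.15
tcp_pos: [0.5229, -0.1772, 0.1606]
tcp_rot: [0.765, -0.643, 0.0, -0.0]
ft_force: [-0.5, 0.7, 3.4]
grip_width: 0.252
```

```bash
python3 -m handwheel '[[[0,0,0,0,0.3],[0,0,0,0,0.4],[0,0,0,0,0.5],[0,0,0,0,0.6],[0,0,0,0,0.6]]]'
python3 -m handwheel '[[[0,0,-5,0,0.6],[0,0,-20,0,0.6],[0,0,-50,0,0.6],[0,0,-90,0,0.6],[0,0,-120,0,0.6]]]'
python3 -m handwheel '[[[-40,0,0,0,0.6],[-80,0,0,0,0.6],[-120,0,0,0,0.6],[-160,0,0,0,0.6],[-200,0,0,0,0.6]]]'
for i in 1 2 3 4 5 6; do python3 -m handwheel '[[[0,0,0,0,0.6],[0,0,0,0,0.6],[0,0,0,0,0.6],[0,0,0,0,0.6],[0,0,0,0,0.6]]]' |head -1; done
python3 - <<'E'
from h import *
a,_=read_camera('side')
E
python3 -m handwheel '[[[0,0,0,0,0.6],[0,0,0,0,0.6],[0,0,0,0,0.6],[0,0,0,0,0.6],[0,0,0,0,0.6]]]' |head -1
python3 - <<'E'
from h import *
a,D=read_camera('side');b,D2=read_camera('top')
o=np.load('c2.npz')['a']
u=np.array([np.cos(np.radians(9.8)),np.sin(np.radians(9.8))]);v=np.array([-u[1],u[0]])
for c,im,D in(('side',a,D),('top',b,D2)):
  C=cloud(c,D);hsv=cv2.cvtColor(im,cv2.COLOR_RGB2HSV);m=(hsv[...,1]>140)&((hsv[...,0]<8)|(hsv[...,0]>172))&(D>0)&(np.hypot(C[...,0]-.523,C[...,1]+.177)<.09)
  P=C[m]-[.5225,-.177,0];L=np.stack([P[:,:2]@u,P[:,:2]@v,P[:,2]],-1)*1000
  print(c,m.sum(),np.percentile(L,[2,50,98],0).round(1).tolist() if m.sum() else '')
save('s7.png',np.hstack([a[120:240,280:400],b[170:290,290:410]]),3.3)
np.save('last.npy',a)
E
```

```text
t: 24.65
tcp_pos: [0.5223, -0.1771, 0.1597]
tcp_rot: [0.765, -0.643, -0.0, 0.0]
ft_force: [-0.3, -0.6, -0.6]
grip_width: 0.6
t: 25.15
tcp_pos: [0.5231, -0.1774, 0.2839]
tcp_rot: [0.765, -0.643, 0.002, -0.001]
ft_force: [0.7, 0.2, 0.7]
grip_width: 0.608
t: 25.65
tcp_pos: [0.4879, 0.0213, 0.2818]
tcp_rot: [0.765, -0.644, 0.001, -0.001]
ft_force: [0.0, 1.3, -0.1]
grip_width: 0.599
t: 26.15
t: 26.65
t: 27.15
t: 27.65
t: 28.15
t: 28.65
t: 29.2
side 133 [[-10.7, -7.7, 132.2], [0.0, 10.4, 151.7], [11.8, 13.5, 159.3]]
top 68 [[-12.3, -9.5, 115.6], [-1.4, 3.5, 156.9], [10.1, 11.2, 162.8]]
```

View pics/s7.png

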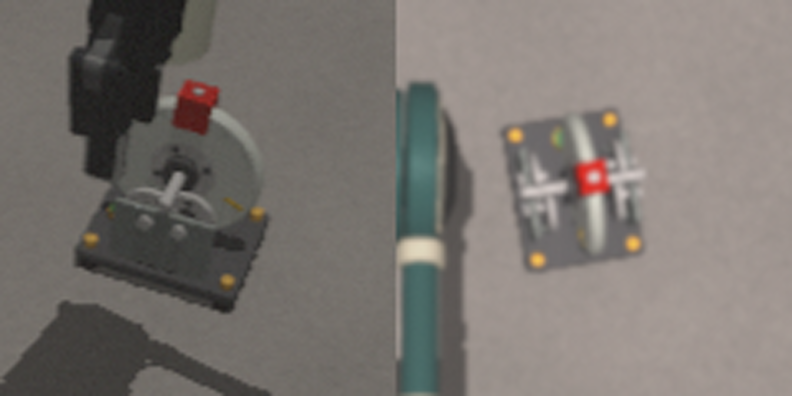

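The clip sits on top of the rim at (195,105), with its top at 157–159 mm (158 expected) and x within about 1.5 mm. I'll check for motion and hand in.

```bash
python3 -m handwheel '[[[0,0,0,0,0.6],[0,0,0,0,0.6],[0,0,0,0,0.6],[0,0,0,0,0.6],[0,0,0,0,0.6]]]'
python3 - <<'E'
from h import *
a,_=read_camera('side');d=np.abs(a.astype(int)-np.load('last.npy')).sum(2)[120:240,310:400];print('changed px',(d>60).sum())
if (d>60).sum()<5: print(finish_job())
E
```

```text
t: 29.8
tcp_pos: [0.488, 0.0199, 0.28]
tcp_rot: [0.765, -0.643, -0.0, 0.0]
ft_force: [-0.1, -0.4, -0.2]
grip_width: 0.598
changed px 0
the job is handed in; nothing more can be done
None
```

The job is done and handed in at about 30 s of the 67 s allowed. `finish_job` gives no verdict, so I only have my own checks to go by.

I lifted the wheel out of its rest and lowered it onto the rollers under force control, with about 7 N on the stand. After I let go, it swung and came to rest by itself. I then placed the red clip over the top of the rim and let go on light contact (about 3 N).

The last checks before hand-in:
- **Wheel:** it lies centred in the stand, within about 1 mm of the middle of the end frames. Pictures 0.5 s apart showed no motion.
- **Clip:** its top is at 157–159 mm, against 158 mm expected when fully down. It is within about 1.5 mm of the wheel's centre line along the rim. Across the rim, the depth readings scattered by a few mm, so that fit rests on the picture and on the slot going down without force.
- **Heavy side:** I judged this only from the wheel having settled freely and not turning after the clip went on. There was no separate measurement.
- **Bottle, mug, black ring:** I kept clear of them and felt no unexpected force, but did not measure their positions again at the end.
- **Robot:** it stands clear of everything, with no contact force.

No check failed. The two cameras differed by about 2–4 mm, so I used averages and the recorded release pose.

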